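Reset the water filter with the red service key

TASK

The water filter's cartridges have been changed: take the red key from the key stand, push it fully down into the lock on the filter unit, turn it clockwise to its stop, then turn it all the way back home and only then pull it out. Put the red key back upright and fully down in the stand slot it came from, and leave the other keys and everything else on the worktop undisturbed.

Things in the scene. Friction and masses are not known exactly. Their poses are not given: they have to be found in the camera images.
- red_key_bow (a point): centre of the red key's bow (head): an upright red plastic slab 10 mm thick (x), 44 mm wide (y), 50 mm high (z). The key is 92 mm tall, about 45 g, z from tip to bow, same either way round (half turn about z). It starts upright in one of the stand's three slots, blade fully in, its shoulder resting on the stand's top
- red_key_tip (a point): end of the red key's blade, 67 mm below the bow's centre, same axes. Up from it: steel blade 36 mm long, 6 mm thick (x), 18 mm wide (y), rounded tip; then a steel shoulder 14 x 28 mm and 6 mm high; then the bow
- blue_key_bow (a point): the same point of the blue key, a bystander of the same shape standing in another slot of the stand; leave it alone
- yellow_key_bow (a point): the same point of the yellow key, a bystander of the same shape standing in another slot of the stand; leave it alone
- stand_top (a point): centre of the top face of the fixed wooden key stand (60 mm along x, 230 mm along y, 46 mm high). Three slots in a row along y at -70, 0 and +70 mm, each 9 mm (x) by 21 mm (y), 40 mm deep; keys stand in them with their broad side along the row
- keyhole (a point): centre of the lock's slot mouth, 102 mm above the table, z up. Slot in a brass plug (22 x 36 mm): 8 mm wide, 20 mm long, 38 mm deep straight down, edges slightly bevelled. At home its length lies along this point's y (green marks); this point does not turn with the plug. The key is fully in when its shoulder rests on the plug
- filter_unit: fixed white filter unit, origin on the table under the lock's axis, axes as the keyhole's. Box 180 mm along y, from x = -55 to 165 mm, 60 mm high. On it the lock: dark round collar 60 mm across, top at 100 mm, with the brass plug in it; and two cartridges with blue caps, 72 mm across, at x = 125, y = -45 and 45 mm, tops at 130 mm
- lock_plug (a joint): turn of the brass plug in rad: 0 at home (hard stop, green marks), grows clockwise seen from above to a hard stop at 1.2 (red marks). Friction about 0.04 N m, no spring: it stays where left. The key has about 0.1 rad of play in the slot each way, so turn it that much farther than the plug, to the stop and again to home
- tumbler_a: clear tumbler, 72 mm across, 105 mm tall, at the right; a bystander, origin at its underside's centre; leave it alone
- tumbler_b: clear tumbler, 72 mm across, 105 mm tall, at the far side; a bystander, origin at its underside's centre; leave it alone
- mug: blue mug, 80 mm across, 85 mm tall, in the middle, nearer the robot; a bystander, origin at its underside's centre; leave it alone
- detergent: green bottle with red cap, 64 mm across, 190 mm tall, at the left; a bystander, origin at its underside's centre; leave it alone
- syrup: amber bottle, 52 mm across, 170 mm tall, at the right; a bystander, origin at its underside's centre; leave it alone
- spatula: spatula lying at the left, about 200 mm long; a bystander, origin at its underside's centre; leave it alone
Not all that is in view belongs to the job. There is more than one size of the part that bears red_key_bow; the job needs the smaller.

How it is judged:
On the way, in this order (a step that is already met when the one before it is completed fails the run):
1. the red key is fully down in the lock (blade at least 31 mm deep) (z of red_key_tip in the frame of keyhole below -0.031 m and horizontal distance between red_key_tip and keyhole below 0.006 m), for 0.2 s.
2. with the key in, the lock is turned to its stop (plug beyond 1.1 rad) (all of step 1 and value of joint lock_plug above 1.1 rad), for 0.1 s.
3. with the key still in, the lock is turned back home (plug below 0.15 rad) (all of step 1 and value of joint lock_plug below 0.15 rad), for 0.1 s.
At the end, for the whole second after the job is handed in: The red key stands upright (within 0.1 rad), fully down in the slot it started in (bow and tip within 8 mm of their starts) and at rest, and the lock plug is home (below 0.15 rad) (distance of each of red_key_bow, red_key_tip from where it was at the start of the episode below 0.008 m and angle between red_key_bow's own z axis and vertical below 0.1 rad and linear speed of red_key below 0.02 m/s and value of joint lock_plug below 0.15 rad); the robot touches nothing.
It fails at once if the blue or the yellow key is pulled or knocked (moved more than 12 mm) (distance of any of blue_key_bow, yellow_key_bow from where it was at the start of the episode above 0.012 m).
It fails at once if the key leaves the lock while the plug is turned away from home (0.25 rad) (value of joint lock_plug above 0.25 rad and z of red_key_tip in the frame of keyhole above -0.015 m).
It fails at once if something else on the worktop is moved more than 30 mm (distance of any of tumbler_a, tumbler_b, mug, detergent, syrup, spatula from where it was at the start of the episode above 0.03 m).
It also fails if it takes over 72 s, if anything falls off the work surface, if the arm or the gripper's body presses on something with over 40 N, if the wrist force passes 120 N, or if a joint passes its speed limit or range.

ROBOT

A 7-joint arm with a two-finger parallel gripper is mounted at the origin on the work surface. World frame = base frame: x ahead of the robot, y to its left, z up, the work surface at z = 0. Lengths are in m, angles in rad, forces in N, time in s.
With the tool pointing down it reaches from about 0.425 to 0.875 m from the base axis. Payload 4.7 kg.
Tool frame: the origin (TCP) lies midway between the tips of the shut fingers; the grasp point (between the pads) lies 19 mm behind it (ctrl.grip_depth is the distance from the TCP to the grasp point, in m); z points along the fingers, y is the direction in which the jaws open and shut (so a half turn about z gives the same grasp; the last joint's range is limited). The gripper opens to 87 mm and grips with 3 to 60 N. Pads are 19 mm wide; open, the fingers measure 117 mm over their backs; the gripper's body (75 mm by 190 mm) begins 51 mm behind the grasp point.
Start: joints at [1.253, 0.321, -0.07, 1.45, 0.023, 1.371, -0.057], TCP at [0.212, -0.615, 0.193] pointing down, gripper open.
Joint ranges: [-2.86, 2.86], [-0.3, 2.09], [-1.38, 1.24], [0.06, 2.45], [-1.56, 4.7], [0.09, 2.05], [-2.69, 2.69]. Speed limits (rad/s): [2.57, 2.57, 3.14, 3.14, 3.14, 3.14, 3.14].

INTERFACE

Orientations are given as a rotation vector (axis times angle).
In Python, from bench import ctrl gives the robot as it stands. The module is installed in compiled form; this text tells all that it offers.
- The arm moves only by the shell command python3 -m inch 'ROWS' [FORCE]. ROWS is JSON, a list of rows, each a list of 5 numbers: the opening, from -1 (shut) to 1 (fully open), so that 0 is half open, then the shift along the tool's x, y, z in mm, then the turn about the tool's z in rad. In form: [[fingers, tx, ty, tz, twist], ...]. A call has 1 to 5 rows; each row shifts and turns the pose as measured when the row begins, along the tool's axes as they then stand; what a row does not reach is not made up. A row lasts 1/8 s, in which the tool goes at most 62.5 mm and 10.7 degrees, less where a joint would pass 70% of its speed; a pose out of reach is approached as far as the arm can. A call is refused whole if a number of a shift passes 62.5 or a number of a turn 0.188, either way. A call with a gripper value outside its range is refused whole. The fingers move at their own pace and stop on an object; FORCE is the grip in N (left out, the last holds). Time passes only in rows, so rows that do not move let the fingers close. It gives the time, the measured TCP pose, the force and the opening at its end, in the units of the state.
- ctrl.get_state(): the state, without advancing time (a new reading comes with each control period).
- ctrl.get_image(name): name is "scene" or "top" or "wrist"; returns a dict with "color" (420x560x3 uint8, red, green, blue), "range_z" (420x560 float32, m along the optical axis (not along the pixel's ray), 0 where there is no reading), "K" (3x3 intrinsics, pixels), "distortion" ([k1, k2, p1, p2, k3] as OpenCV has them; the pictures are not rectified), "R" (3x3) and "t" (3): a world point X has camera coordinates R X + t. Camera axes: x right, y down, z forward; pixel columns grow to the right and rows downward; lengths in m; the calibration is good to about 2 mm. A picture is of the moment at which its call begins.
- ctrl.close_job(): hands the job in, once; it reports no verdict.
The state is a dict: "time": time; "joint_positions": joint angles; "qd": joint speeds; "joint_torque": joint torques, N m; "position": TCP position; "tool_rot": TCP orientation; "ft_force": force on the tool from outside, world axes, zero at the start; "torque": the same for the moment, N m; "grip_width": opening from 0.0 (shut) to 1.0 (fully open).
Only numpy, scipy, OpenCV 4.12 (cv2) and the standard library are available. Lean on these libraries where they do the work, as an engineer would, in place of code of your own. Each camera call takes 0.05 s, during which the arm holds its last target. There are 200 camera calls.

## Working session

There is one attempt and no reset: what is moved stays moved. The work goes in short steps, Python scripts to look and compute and a shell command to move; the robot and the scene stay as the last step left them, time stands still between calls to the robot, and variables do not carry over. Pictures are saved under pics/ and viewed, about 8 in all and at most 12, crops included, and the job is handed in when it is done.

```bash
mkdir -p pics; cat > h.py <<'E'
import numpy as np, cv2
from bench import ctrl
def grab(name):
    im=ctrl.get_image(name); return im
def save(im,fn,crop=None,scale=1):
    c=im["color"][:,:,::-1]
    if crop: x0,y0,x1,y1=crop; c=c[y0:y1,x0:x1]
    if scale!=1: c=cv2.resize(c,None,fx=scale,fy=scale,interpolation=cv2.INTER_CUBIC)
    cv2.imwrite(fn,c)
def world(im,uv,z=None,rng=None):
    """pixel -> world; z: intersect with plane z, else measured depth"""
    n=cv2.undistortPoints(np.array([[uv]],float),np.array(im["K"]),np.array(im["distortion"]))[0,0]
    d=np.array([n[0],n[1],1.]);R=np.array(im["R"]);t=np.array(im["t"])
    o=-R.T@t; w=R.T@d
    if z is not None: return o+w*(z-o[2])/w[2]
    r=im["range_z"][int(round(uv[1])),int(round(uv[0]))] if rng is None else rng
    return o+w*r
E
python3 - <<'E'
from h import *
import pickle
for n in("scene","top","wrist"):
    im=grab(n); pickle.dump(im,open(n+".pkl","wb")); save(im,f"pics/{n}0.png"); print(n,-np.array(im["R"]).T@im["t"])
s=ctrl.get_state();print(s)
a=cv2.imread("pics/scene0.png");
E
```

```text
scene [1.41047328 0.7753454  0.86472918]
top [ 0.31032981 -0.01300705  1.26947817]
wrist [ 0.28697149 -0.5874844   0.38375722]
{'time': 0.15, 'joint_positions': array([ 1.25313103,  0.32165424, -0.07006854,  1.45138952,  0.022585  ,
        1.3708106 , -0.05688275]), 'qd': array([-0.00065716, -0.00096163,  0.00055771, -0.00530023,  0.00037083,
       -0.00115244,  0.00089646]), 'joint_torque': array([-1.49640246e-04, -4.91793466e+01, -4.04656408e-01, -3.12879539e+01,
       -6.40651560e-02,  4.04090609e-02,  6.13079737e-05]), 'position': array([ 0.21151103, -0.61413268,  0.19171432]), 'tool_rot': array([-3.09704116e+00, -5.18546933e-01,  5.01508174e-04]), 'ft_force': array([-0.44027123,  0.55500825, -0.18158974]), 'torque': array([-0.0085734 , -0.01505344,  0.01064137]), 'grip_width': 1.000254137115565}
```

View pics/top0.png

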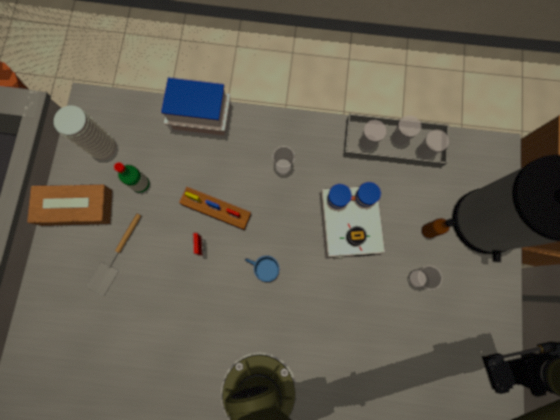

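View pics/scene0.png

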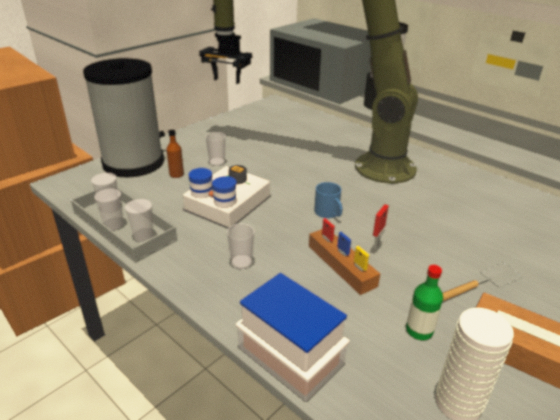

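Top view: stand around (215,208) with yellow (193,196), blue (213,205) and red (234,212) keys. A larger red decoy key stands at (198,243), and the lock is at (357,236). I'll enlarge both.

```bash
python3 - <<'E'
from h import *
import pickle
im=pickle.load(open("top.pkl","rb"))
c=im["color"][:,:,::-1]
a=cv2.resize(c[180:260,170:260],None,fx=6,fy=6,interpolation=cv2.INTER_CUBIC)
b=cv2.resize(c[180:260,315:390],None,fx=6,fy=6,interpolation=cv2.INTER_CUBIC)[:, :]
b=b[:, :]
cat=np.hstack([a,b])[:, :]
cat=cv2.resize(cat,(int(cat.shape[1]*0.8),int(cat.shape[0]*0.8)));cv2.imwrite("pics/cat.png",cat);print(cat.shape)
hsv=cv2.cvtColor(c,cv2.COLOR_BGR2HSV)
def blob(lo,hi,roi,nm):
    x0,y0,x1,y1=roi
    m=cv2.inRange(hsv,np.array(lo),np.array(hi)); mm=np.zeros_like(m); mm[y0:y1,x0:x1]=m[y0:y1,x0:x1]
    ys,xs=np.nonzero(mm); (cx,cy),(w,h),an=cv2.minAreaRect(np.c_[xs,ys].astype(np.float32))
    z=[world(im,(x,y)) for x,y in zip(xs,ys)]; z=np.array(z)
    print(nm,len(xs),(xs.mean(),ys.mean()),(cx,cy,w,h,an),"med",np.median(z,0),"zmax",np.percentile(z[:,2],90))
    return xs,ys
blob((0,150,80),(8,255,255),(222,200,248,225),"red")
blob((0,150,80),(8,255,255),(188,228,210,260),"redbig")
blob((105,150,80),(125,255,255),(203,195,226,215),"blue")
blob((22,150,80),(35,255,255),(180,185,205,208),"yellow")
blob((15,120,80),(30,255,255),(345,225,370,250),"brass")
for nm,p in dict(bowl=(357,236),mug=(266,269)).items(): print(nm,world(im,p))
E
```

```text
(384, 792, 3)
red 54 (np.float64(232.22222222222223), np.float64(211.85185185185185)) (232.35000610351562, 211.95001220703125, 13.914020538330078, 4.110960960388184, 18.434947967529297) med [0.53063483 0.14897782 0.10151381] zmax 0.104014512075624
redbig 105 (np.float64(195.76190476190476), np.float64(242.96190476190475)) (195.5, 243.0, 20.0, 5.0, 90.0) med [0.41810876 0.23761621 0.13234759] zmax 0.1357192726004412
blue 26 (np.float64(212.1153846153846), np.float64(203.92307692307693)) (211.8275909423828, 203.9310302734375, 11.14172077178955, 2.228343963623047, 21.801410675048828) med [0.54739151 0.21454852 0.10171518] zmax 0.10459111845038194
yellow 71 (np.float64(191.73239436619718), np.float64(195.7605633802817)) (191.89999389648438, 195.70001220703125, 15.652474403381348, 4.919349670410156, 26.56505012512207) med [0.56591417 0.28357695 0.10046205] zmax 0.10482588687838956
brass 105 (np.float64(356.8857142857143), np.float64(234.88571428571427)) (357.0, 235.0, 8.0, 12.0, 90.0) med [ 0.50617145 -0.24232122  0.10114868] zmax 0.1043832618212019
bowl [ 0.50284512 -0.24334663  0.0975719 ]
mug [0.37315934 0.02453762 0.01162042]
```

View pics/cat.png

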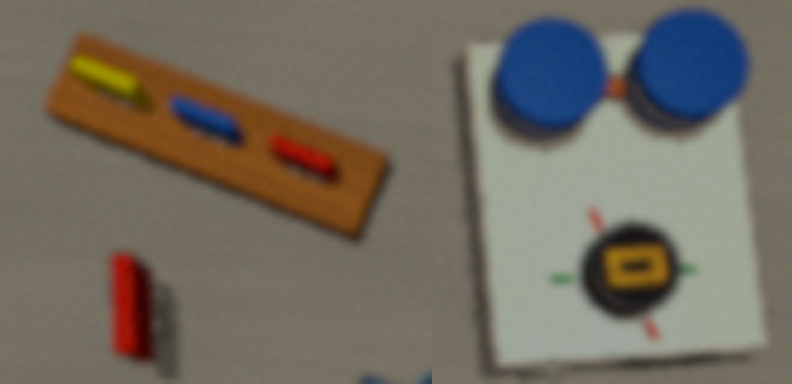

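The red key in the stand is at about (0.531,0.149), on the mug/lock side. The lock is at about (0.505,-0.242) with green home marks roughly along world y. I'll raise the arm, go above the lock and look with the wrist camera.

```bash
cat >> h.py <<'E'
from scipy.spatial.transform import Rotation as Ro
def pose():
    s=ctrl.get_state(); M=Ro.from_rotvec(s["tool_rot"]).as_matrix()
    return s,np.array(s["position"]),M
def go(p=None,yaw=None):
    """print shift in tool axes (mm) to TCP target p and twist to tool-x yaw"""
    s,q,M=pose(); y=np.arctan2(M[1,0],M[0,0])
    print("t",round(s["time"],2),"tcp",q.round(4),"yaw",round(y,4),"tilt",M[:,2].round(4),"F",np.round(s["ft_force"],1),"T",np.round(s["torque"],2),"w",round(s["grip_width"],3),"j7",round(s["joint_positions"][6],2))
    if p is not None: print("shift mm",(M.T@(np.array(p)-q)*1000).round(1))
    if yaw is not None: print("twist",round((y-yaw+np.pi)%(2*np.pi)-np.pi,4))
E
python3 -m inch '[[1,0,0,-55,0],[1,0,0,-55,0],[1,45,-30,0,0],[1,45,-30,0,0],[1,45,-30,0,0]]'
python3 -m inch '[[1,45,-30,0,0],[1,45,-30,0,0],[1,45,-30,0,0],[1,45,-30,0,0],[1,45,-30,0,0]]'
python3 -m inch '[[1,0,0,0,-0.17],[1,0,0,0,-0.17],[1,0,0,0,-0.17],[1,0,0,0,-0.17],[1,0,0,0,-0.17]]'
python3 -m inch '[[1,0,0,0,-0.17],[1,0,0,0,-0.17],[1,0,0,0,0],[1,0,0,0,0]]'
python3 - <<'E'
from h import *
import pickle
go((.505,-.242,.3),np.pi/2)
im=grab("wrist");pickle.dump(im,open("w1.pkl","wb"));save(im,"pics/w1.png")
E
```

```text
time: 0.78
position: [0.3077, -0.4853, 0.3019]
tool_rot: [-3.096, -0.501, 0.004]
ft_force: [0.7, 0.4, 0.5]
grip_width: 1.004
time: 1.4
position: [0.4778, -0.2641, 0.3015]
tool_rot: [-3.096, -0.5, 0.005]
ft_force: [0.8, 0.2, -0.5]
grip_width: 1.002
time: 2.02
position: [0.4809, -0.2562, 0.3001]
tool_rot: [-2.576, -1.782, 0.0]
ft_force: [-0.1, -0.1, 0.1]
grip_width: 1.001
time: 2.52
position: [0.4802, -0.256, 0.2989]
tool_rot: [-2.228, -2.198, -0.002]
ft_force: [-0.2, -0.8, -0.1]
grip_width: 1.004
t 2.52 tcp [ 0.4802 -0.256   0.2989] yaw 1.5573 tilt [-0.0075  0.009  -0.9999] F [-0.2 -0.8 -0.1] T [-0.01 -0.04 -0.03] w 1.004 j7 0.4
shift mm [14.3 24.6 -1.2]
twist -0.0135
```

View pics/w1.png

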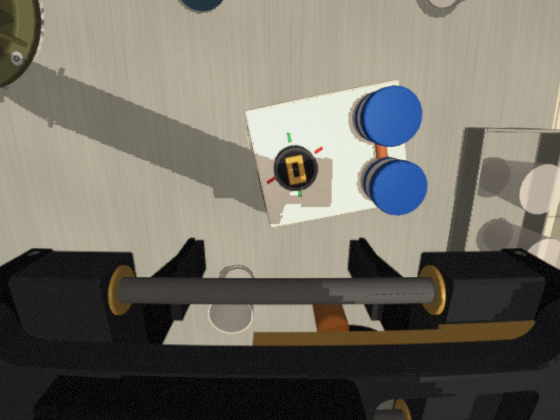

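The wrist view shows the plug slot at ~(296,170), green marks at ~(290,137) and (299,193), and red marks at (319,150) and (270,180). I'll measure precisely, using an enlarged crop.

```bash
python3 - <<'E'
from h import *
import pickle
im=pickle.load(open("w1.pkl","rb"))
save(im,"pics/w1c.png",(250,125,340,205),7)
c=im["color"][:,:,::-1];hsv=cv2.cvtColor(c,cv2.COLOR_BGR2HSV)
sub=hsv[125:205,250:340]
def cc(lo,hi,mn):
    m=cv2.inRange(sub,np.array(lo),np.array(hi));n,l,st,ce=cv2.connectedComponentsWithStats(m)
    for i in range(1,n):
        if st[i,4]>=mn:
            p=ce[i]+[250,125]; ys,xs=np.nonzero(l==i);r=cv2.minAreaRect(np.c_[xs,ys].astype(np.float32))
            print(st[i,4],p.round(2),"rect",np.add(r[0],[250,125]),r[1],r[2],"z.06",world(im,p,.06).round(4),"z.102",world(im,np.add(r[0],[250,125]),.102).round(4),"depth",world(im,p).round(4))
print("green");cc((40,100,30),(80,255,255),4)
print("brass");cc((12,120,70),(30,255,255),15)
print("red");cc((0,150,60),(8,255,255),4)
E
```

```text
green
20 [288.65 137.3 ] rect [288.59459305 137.06756878] (8.219949722290039, 2.1371870040893555) 80.53767395019531 z.06 [ 0.4963 -0.2015  0.06  ] z.102 [ 0.4949 -0.1988  0.102 ] depth [ 0.4963 -0.2015  0.0615]
12 [299.25 192.75] rect [299. 193.] (4.0, 2.0) 90.0 z.06 [ 0.512  -0.2834  0.06  ] z.102 [ 0.5088 -0.2733  0.102 ] depth [ 0.512  -0.2834  0.06  ]
brass
424 [295.52 169.09] rect [295.55769348 169.28845978] (28.24072265625, 17.846569061279297) 78.69007110595703 z.06 [ 0.5063 -0.2475  0.06  ] z.102 [ 0.504  -0.2409  0.102 ] depth [ 0.5043 -0.2416  0.0959]
red
19 [318.11 149.79] rect [318.1000061  149.69999695] (2.236067771911621, 7.602630138397217) 63.43495178222656 z.06 [ 0.5388 -0.2197  0.06  ] z.102 [ 0.5333 -0.2154  0.102 ] depth [ 0.5387 -0.2196  0.0613]
22 [270.5 180. ] rect [270.49999809 179.99999619] (2.2188007831573486, 8.043152809143066) 56.30992889404297 z.06 [ 0.4692 -0.2634  0.06  ] z.102 [ 0.4705 -0.2549  0.102 ] depth [ 0.4692 -0.2634  0.0597]
```

View pics/w1c.png

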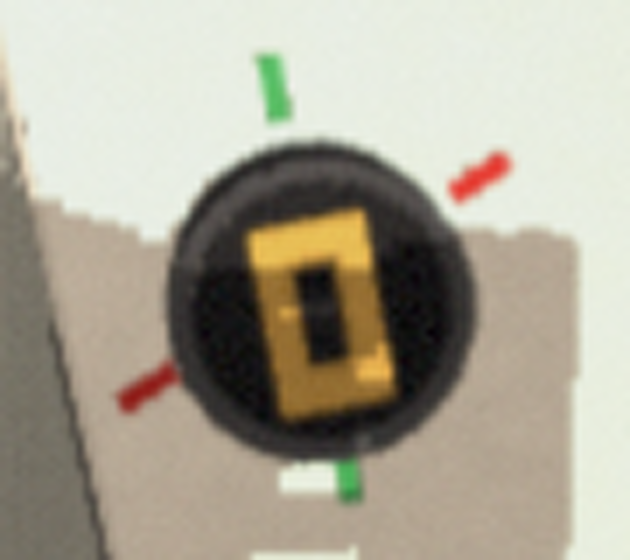

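Lock home yaw is ≈1.76 rad (red marks at 0.56, the difference 1.2 fits), with the slot at ≈(0.504,-0.241). Now the same relative view over the red key, so calibration errors cancel.

```bash

python3 -m inch '[[1,44,3,0,0],[1,44,3,0,0],[1,44,3,0,0],[1,44,3,0,0],[1,44,3,0,0]]' >/dev/null
python3 -m inch '[[1,44,3,0,0],[1,44,3,0,0],[1,44,3,0,0],[1,44,3,0,0],[1,0,0,0,0.12]]' >/dev/null
python3 -m inch '[[1,0,0,0,0.12],[1,0,0,0,0],[1,0,0,0,0]]'
python3 - <<'E'
from h import *
import pickle
go((.5306,.149,.3),1.314)
im=grab("wrist");pickle.dump(im,open("w2.pkl","wb"));save(im,"pics/w2c.png",(200,90,400,240),4)
c=im["color"][:,:,::-1];hsv=cv2.cvtColor(c,cv2.COLOR_BGR2HSV)
for nm,lo,hi in (("red",(0,150,50),(6,255,255)),("blue",(105,150,50),(125,255,255)),("yel",(22,150,50),(35,255,255))):
    m=cv2.inRange(hsv,np.array(lo),np.array(hi));n,l,st,ce=cv2.connectedComponentsWithStats(m)
    for i in range(1,n):
        if st[i,4]>=20: print(nm,st[i],ce[i].round(1),world(im,ce[i]).round(4))
E
```

```text
time: 4.2
position: [0.5165, 0.1521, 0.3022]
tool_rot: [-2.503, -1.882, -0.002]
ft_force: [-0.2, -0.6, 0.3]
grip_width: 0.996
t 4.2 tcp [0.5165 0.1521 0.3022] yaw 1.2894 tilt [-0.0051  0.0091 -0.9999] F [-0.2 -0.6  0.3] T [-0.03 -0.04 -0.  ] w 0.996 j7 -0.67
shift mm [ 0.9 14.4  2.1]
twist -0.0246
red [157 122  58  32 791] [185.1 136.4] [0.4252 0.2406 0.1324]
red [285 159   8  36 252] [288.1 176.8] [0.5308 0.152  0.1008]
blue [ 499    0   61   53 2768] [529.1  23. ] [0.8342 0.2559 0.1505]
blue [284 109   7  33 200] [287.5 124.7] [0.5482 0.2182 0.1038]
yel [283  49   9  41 329] [287.   68.6] [0.5661 0.2837 0.1007]
```

View pics/w2c.png

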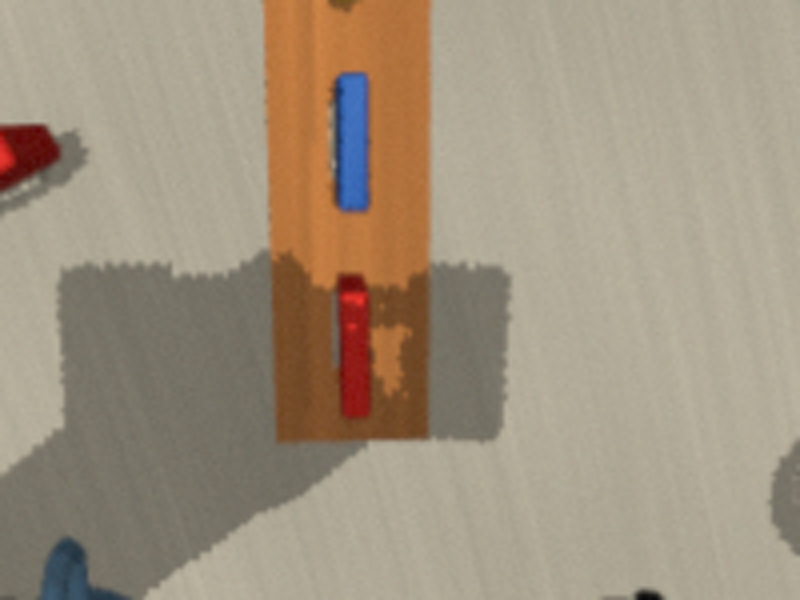

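The red key's bow spans crop (341..369, 276..417), i.e. centre at pixel (288.4,176.2). The blue key is at (287.6,125). No sign of the body fouling neighbours.

```bash
python3 - <<'E'
from h import *
import pickle
im=pickle.load(open("w2.pkl","rb"))
print(im["R"],im["K"][0][0])
P=lambda uv:world(im,uv,.102)
r=P((288.4,176.2));b=P((287.6,125.));y=P((287,68.6))
a=P((288.4,90+276/4-.4));c=P((288.4,90+417/4-.4));print("len",np.linalg.norm(a-c))
for q in(b,y): d=q-r;print(q.round(4),np.linalg.norm(d),np.arctan2(d[1],d[0]))
print(r)
for x,yy in((266,10),(277,438)): pass
e1=world(im,(200+266/4,90+10/4),.046);e2=world(im,(200+277/4,90+438/4),.046);d=e1-e2;print("left edge yaw",np.arctan2(d[1],d[0]))
e1=world(im,(200+431/4,90+10/4),.046);e2=world(im,(200+429/4,90+438/4),.046);d=e1-e2;print("right edge yaw",np.arctan2(d[1],d[0]))
go((r[0],r[1],.09),1.31)
im=pickle.load(open("w1.pkl","rb"))
for p in((295.8,169.5),(295.9,168.9)): print("lock",world(im,p,.102))
E
```

```text
[[ 0.96053788 -0.27804546 -0.00759579]
 [-0.26465173 -0.92198957  0.2826565 ]
 [-0.08559459 -0.26949204 -0.95919112]] 295.5831987511541
len 0.04816559993075152
[0.5484 0.2178 0.102 ] 0.06696832080813803 1.3149071638572303
[0.566  0.2835 0.102 ] 0.13502404095818188 1.3118010455865896
[0.53140622 0.15299112 0.102     ]
left edge yaw 1.3075745241263759
right edge yaw 1.3113369328915825
t 4.25 tcp [0.5165 0.152  0.3022] yaw 1.2891 tilt [-0.0051  0.0091 -0.9999] F [-0.4  0.   1.1] T [-0.03 -0.1   0.03] w 1.003 j7 -0.67
shift mm [  3.5  15.6 212.1]
twist -0.0209
lock [ 0.50432248 -0.2411752   0.102     ]
lock [ 0.50445221 -0.24037437  0.102     ]
```

```bash

python3 -m inch '[[-0.2,2,15,0,-0.021],[-0.2,0,0,50,0],[-0.2,0,0,50,0],[-0.2,0,0,0,0],[-0.2,0,0,0,0]]' >/dev/null
python3 - <<'E'
from h import *
go((.5307,.1505,.062),1.311)
E
```

```text
t 4.88 tcp [0.5338 0.1494 0.203 ] yaw 1.3113 tilt [ 2.0e-04  9.5e-03 -1.0e+00] F [-0.1  0.   0.5] T [-0.02 -0.07  0.07] w 0.519 j7 -0.67
shift mm [ -1.   -2.9 141. ]
twist 0.0003
```

```bash

python3 -m inch '[[-0.2,-1,-3,40,0],[-0.2,0,0,50,0],[-0.2,0,0,30,0],[-0.2,0,0,0,0]]' >/dev/null
python3 - <<'E'
from h import *
go((.5307,.1505,.062),1.311)
im=grab("wrist");save(im,"pics/w3.png")
E
```

```text
t 5.38 tcp [0.5394 0.1518 0.0909] yaw 1.3098 tilt [ 0.0172  0.0118 -0.9998] F [-0.8  0.   0.2] T [-0.03 -0.05 -0.02] w 0.4 j7 -0.74
shift mm [-3.9 -8.5 28.7]
twist -0.0012
```

View pics/w3.png

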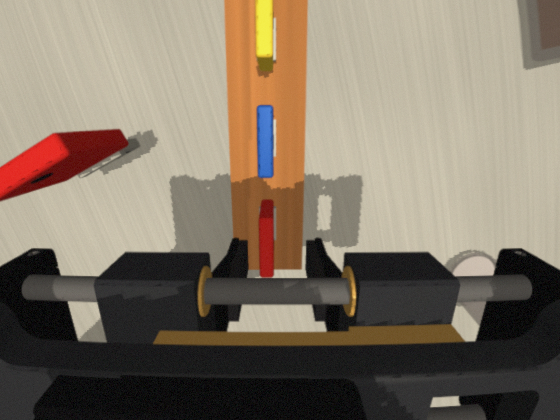

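Red key at (266,240) sits between the jaws, 8 mm off as computed. The fast descent also tilted the tool about 1°, so I'll back up quickly, then come down slowly and see how the tilt behaves.

```bash

python3 -m inch '[[-0.2,-2,-4,-45,0],[-0.2,-1,-3,-45,0],[-0.2,0,0,0,0],[-0.2,0,0,0,0]]' >/dev/null
python3 -c "
from h import *
go((.5307,.1505,.062),1.311)"
python3 -m inch '[[-0.2,0,0,15,0],[-0.2,0,0,15,0],[-0.2,0,0,15,0],[-0.2,0,0,15,0],[-0.2,0,0,15,0]]' >/dev/null
python3 -m inch '[[-0.2,0,0,0,0],[-0.2,0,0,0,0]]' >/dev/null
python3 -c "
from h import *
go((.5307,.1505,.062),1.311)"

```

```text
t 5.92 tcp [0.5361 0.1518 0.1953] yaw 1.3104 tilt [ 0.0343  0.0144 -0.9993] F [-0.7  0.2 -0.4] T [-0.07 -0.02  0.06] w 0.402 j7 -0.67
shift mm [ -5.7  -8.8 133. ]
twist -0.0006
t 6.8 tcp [0.5362 0.1526 0.1113] yaw 1.3111 tilt [ 0.0272  0.0143 -0.9995] F [ 0.1 -0.2 -0.3] T [-0.05 -0.1  -0.01] w 0.401 j7 -0.72
shift mm [-4.4 -5.9 49.1]
twist 0.0001
```

```bash
t(){ python3 -c "
from h import *
go((.5307,.1505,.062),1.311)" | head -2; }
echo down50 fast; python3 -m inch '[[-0.2,0,0,-10,0],[-0.2,0,0,-10,0],[-0.2,0,0,-10,0],[-0.2,0,0,-10,0],[-0.2,0,0,0,0]]' >/dev/null; t
echo y+40; python3 -m inch '[[-0.2,0,40,0,0],[-0.2,0,0,0,0],[-0.2,0,0,0,0]]' >/dev/null; t
echo y-40 slow; python3 -m inch '[[-0.2,0,-10,0,0],[-0.2,0,-10,0,0],[-0.2,0,-10,0,0],[-0.2,0,-10,0,0],[-0.2,0,0,0,0]]' >/dev/null; t
echo z+50 one row; python3 -m inch '[[-0.2,0,0,50,0],[-0.2,0,0,0,0],[-0.2,0,0,0,0]]' >/dev/null; t
echo idle; python3 -m inch '[[-0.2,0,0,0,0],[-0.2,0,0,0,0],[-0.2,0,0,0,0],[-0.2,0,0,0,0],[-0.2,0,0,0,0]]' >/dev/null; t

```

```text
down50 fast
t 7.42 tcp [0.537  0.1526 0.1573] yaw 1.3111 tilt [ 0.033   0.0147 -0.9993] F [ 1.  -0.1 -0.6] T [-0.03 -0.04 -0.  ] w 0.399 j7 -0.69
shift mm [-5.8 -8.2 95. ]
y+40
t 7.8 tcp [0.5755 0.1424 0.1581] yaw 1.3118 tilt [ 0.0318  0.0143 -0.9994] F [ 0.4 -0.2  0.4] T [-0.04 -0.03 -0.03] w 0.403 j7 -0.7
shift mm [ -5.7 -48.   94.8]
y-40 slow
t 8.43 tcp [0.5314 0.1545 0.1569] yaw 1.3149 tilt [ 0.0311  0.0125 -0.9994] F [-0.   0.4 -0.9] T [ 0.   -0.06 -0.04] w 0.401 j7 -0.69
shift mm [-6.  -2.2 94.8]
z+50 one row
t 8.8 tcp [0.5353 0.1551 0.1089] yaw 1.3139 tilt [ 0.0361  0.0128 -0.9993] F [ 0.3  0.7 -0.2] T [ 0.02 -0.05  0.  ] w 0.395 j7 -0.73
shift mm [-6.6 -4.8 46.7]
idle
t 9.43 tcp [0.5379 0.1557 0.113 ] yaw 1.3136 tilt [ 0.042   0.0136 -0.999 ] F [-0.3  0.3  0. ] T [-0.02 -0.07 -0.04] w 0.399 j7 -0.73
shift mm [-8.1 -7.6 50.5]
```

```bash
t(){ python3 -c "
from h import *
go((.5307,.1505,.062),1.311)" | head -1 | cut -c1-90; }
for i in 1 2 ; do python3 -m inch '[[-0.2,0,0,0,0],[-0.2,0,0,0,0],[-0.2,0,0,0,0],[-0.2,0,0,0,0],[-0.2,0,0,0,0]]' >/dev/null; t; done
echo slow down; python3 -m inch '[[-0.2,0,0,12,0],[-0.2,0,0,0,0]]' >/dev/null; t
python3 -m inch '[[-0.2,0,0,12,0],[-0.2,0,0,0,0]]' >/dev/null; t
python3 -m inch '[[-0.2,0,0,-12,0]]' >/dev/null; t
python3 -m inch '[[-0.2,0,0,-12,0]]' >/dev/null; t

```

```text
t 10.05 tcp [0.5378 0.1556 0.1127] yaw 1.3136 tilt [ 0.0415  0.0135 -0.999 ] F [-0.5 -0.9 
t 10.68 tcp [0.5377 0.1556 0.1127] yaw 1.3136 tilt [ 0.0414  0.0136 -0.999 ] F [0.4 1.1 0.
slow down
t 10.93 tcp [0.5381 0.1557 0.0997] yaw 1.3135 tilt [ 0.0411  0.0133 -0.9991] F [-0.5  0.7 
t 11.18 tcp [0.5383 0.1557 0.0863] yaw 1.3134 tilt [ 0.0403  0.0133 -0.9991] F [-0.5  0.1 
t 11.3 tcp [0.537  0.1554 0.0978] yaw 1.3136 tilt [ 0.0381  0.0133 -0.9992] F [-0.4 -0.1 -
t 11.43 tcp [0.5368 0.1556 0.1111] yaw 1.3138 tilt [ 0.0387  0.0136 -0.9992] F [ 0.9 -0.1
```

```bash
t(){ python3 -c "
from h import *
go((.5307,.1505,.062),1.311)" | head -1 | cut -c1-80; }
echo up50; python3 -m inch '[[-0.2,0,0,-50,0]]' >/dev/null; t;  python3 -m inch '[[-0.2,0,0,0,0],[-0.2,0,0,0,0]]' >/dev/null; t
echo down slow cont; python3 -m inch '[[-0.2,0,0,6,0],[-0.2,0,0,6,0],[-0.2,0,0,6,0],[-0.2,0,0,6,0],[-0.2,0,0,6,0]]' >/dev/null; t
python3 -m inch '[[-0.2,0,0,6,0],[-0.2,0,0,6,0],[-0.2,0,0,6,0],[-0.2,0,0,6,0],[-0.2,0,0,6,0]]' >/dev/null; t
python3 -m inch '[[-0.2,0,0,0,0]]' >/dev/null; t
python3 -m inch '[[-0.2,0,0,0,0]]' >/dev/null; t
echo y+ 5x8;python3 -m inch '[[-0.2,0,8,0,0],[-0.2,0,8,0,0],[-0.2,0,8,0,0],[-0.2,0,8,0,0],[-0.2,0,8,0,0]]' >/dev/null; t
python3 -m inch '[[-0.2,0,0,0,0],[-0.2,0,0,0,0]]' >/dev/null; t
echo y- 1x40; python3 -m inch '[[-0.2,0,-40,0,0],[-0.2,0,0,0,0],[-0.2,0,0,0,0]]' >/dev/null; t

```

```text
up50
t 11.55 tcp [0.5331 0.1541 0.1604] yaw 1.3138 tilt [ 0.0341  0.0131 -0.9993] F [
t 11.8 tcp [0.5363 0.1552 0.1663] yaw 1.3139 tilt [ 0.044   0.0137 -0.9989] F [-
down slow cont
t 12.43 tcp [0.5361 0.1553 0.1321] yaw 1.3141 tilt [ 0.04    0.0134 -0.9991] F [
t 13.05 tcp [0.5373 0.1557 0.0998] yaw 1.3141 tilt [ 0.0397  0.0135 -0.9991] F [
t 13.18 tcp [0.537  0.1556 0.0992] yaw 1.3141 tilt [ 0.0388  0.0134 -0.9992] F [
t 13.3 tcp [0.5371 0.1557 0.0994] yaw 1.3141 tilt [ 0.0391  0.0135 -0.9991] F [ 
y+ 5x8
t 13.93 tcp [0.5793 0.1446 0.1015] yaw 1.3135 tilt [ 0.0408  0.0136 -0.9991] F [
t 14.18 tcp [0.5797 0.1445 0.1013] yaw 1.313 tilt [ 0.0402  0.014  -0.9991] F [-
y- 1x40
t 14.55 tcp [0.54   0.155  0.0998] yaw 1.3133 tilt [ 0.0404  0.0139 -0.9991] F [
```

```bash
t(){ python3 -c "
from h import *
go((.5307,.1505,.062),1.311)" | head -1 | cut -c1-80; }
echo up decel; python3 -m inch '[[-0.2,0,0,-50,0],[-0.2,0,0,-35,0],[-0.2,0,0,-20,0],[-0.2,0,0,-10,0],[-0.2,0,0,-4,0]]' >/dev/null; t;  python3 -m inch '[[-0.2,0,0,0,0],[-0.2,0,0,0,0]]' >/dev/null; t
echo down accel-decel; python3 -m inch '[[-0.2,0,0,10,0],[-0.2,0,0,25,0],[-0.2,0,0,40,0]]' >/dev/null; t;  python3 -m inch '[[-0.2,0,0,25,0],[-0.2,0,0,10,0],[-0.2,0,0,4,0],[-0.2,0,0,0,0]]' >/dev/null; t
echo up accel stop; python3 -m inch '[[-0.2,0,0,-10,0],[-0.2,0,0,-25,0],[-0.2,0,0,-40,0]]' >/dev/null; t;  python3 -m inch '[[-0.2,0,0,0,0],[-0.2,0,0,0,0],[-0.2,0,0,0,0]]' >/dev/null; t
echo down 50 then decel; python3 -m inch '[[-0.2,0,0,45,0],[-0.2,0,0,20,0],[-0.2,0,0,8,0],[-0.2,0,0,3,0]]' >/dev/null; t;  python3 -m inch '[[-0.2,0,0,0,0]]' >/dev/null; t

```

```text
up decel
t 15.18 tcp [0.537  0.1518 0.2219] yaw 1.311 tilt [ 0.0398  0.0148 -0.9991] F [-
t 15.43 tcp [0.5366 0.1514 0.2205] yaw 1.3108 tilt [ 0.0376  0.0147 -0.9992] F [
down accel-decel
t 15.8 tcp [0.5407 0.1529 0.1438] yaw 1.3107 tilt [ 0.041   0.0151 -0.999 ] F [ 
t 16.3 tcp [0.5388 0.1527 0.0987] yaw 1.3112 tilt [ 0.033   0.0144 -0.9994] F [ 
up accel stop
t 16.68 tcp [0.5358 0.1515 0.1765] yaw 1.3116 tilt [ 0.0319  0.0144 -0.9994] F [
t 17.05 tcp [0.5387 0.1525 0.1822] yaw 1.3117 tilt [ 0.0416  0.0147 -0.999 ] F [
down 50 then decel
t 17.55 tcp [0.5412 0.1533 0.1029] yaw 1.3116 tilt [ 0.0397  0.0146 -0.9991] F [
t 17.68 tcp [0.5413 0.1534 0.1031] yaw 1.3117 tilt [ 0.0398  0.0147 -0.9991] F [
```

```bash
t(){ python3 -c "
from h import *
go((.5307,.1505,.062),1.311)" | head -1 | cut -c1-80; }
echo decel up ; python3 -m inch '[[-0.2,0,0,-25,0],[-0.2,0,0,-45,0],[-0.2,0,0,-25,0],[-0.2,0,0,-10,0],[-0.2,0,0,-3,0]]' >/dev/null; t
echo down; python3 -m inch '[[-0.2,0,0,10,0],[-0.2,0,0,30,0],[-0.2,0,0,30,0],[-0.2,0,0,20,0],[-0.2,0,0,10,0]]' >/dev/null; t
python3 -m inch '[[-0.2,0,0,4,0]]' >/dev/null; t
echo up/back ; python3 -m inch '[[-0.2,0,0,-60,0],[-0.2,0,0,20,0],[-0.2,0,0,10,0],[-0.2,0,0,0,0]]' >/dev/null; t
echo down/back ; python3 -m inch '[[-0.2,0,0,50,0],[-0.2,0,0,-15,0],[-0.2,0,0,-5,0],[-0.2,0,0,0,0]]' >/dev/null; t

```

```text
decel up
t 18.3 tcp [0.5378 0.1523 0.2168] yaw 1.3122 tilt [ 0.0436  0.0149 -0.9989] F [ 
down
t 18.93 tcp [0.5387 0.1528 0.1071] yaw 1.3125 tilt [ 0.0358  0.0139 -0.9993] F [
t 19.05 tcp [0.538  0.1527 0.1016] yaw 1.3127 tilt [ 0.0336  0.0138 -0.9993] F [
up/back
t 19.55 tcp [0.5372 0.1523 0.1321] yaw 1.3125 tilt [ 0.0337  0.0144 -0.9993] F [
down/back
t 20.05 tcp [0.541  0.1538 0.1063] yaw 1.3129 tilt [ 0.0394  0.0158 -0.9991] F [
```

```bash
t(){ python3 -c "
from h import *
go((.5307,.1505,.062),1.311)" | head -1 | cut -c1-80; }
python3 -m inch '[[-0.2,0,0,-50,0],[-0.2,0,0,-35,0],[-0.2,0,0,-20,0],[-0.2,0,0,-10,0],[-0.2,0,0,-4,0]]' >/dev/null; t
python3 -m inch '[[-0.2,0,0,10,0],[-0.2,0,0,30,0],[-0.2,0,0,30,0],[-0.2,0,0,20,0],[-0.2,0,0,10,0]]' >/dev/null; t
python3 -m inch '[[-0.2,0,0,-50,0],[-0.2,0,0,-35,0],[-0.2,0,0,-20,0],[-0.2,0,0,-10,0],[-0.2,0,0,-4,0]]' >/dev/null; t
python3 -m inch '[[-0.2,0,0,10,0],[-0.2,0,0,30,0],[-0.2,0,0,30,0],[-0.2,0,0,20,0],[-0.2,0,0,10,0]]' >/dev/null; t

```

```text
t 20.68 tcp [0.5378 0.1529 0.2347] yaw 1.3138 tilt [ 0.0485  0.0157 -0.9987] F [
t 21.3 tcp [0.5398 0.1536 0.1259] yaw 1.314 tilt [ 0.0419  0.0148 -0.999 ] F [0.
t 21.93 tcp [0.5321 0.151  0.2424] yaw 1.3146 tilt [ 0.0322  0.0146 -0.9994] F [
t 22.55 tcp [0.5323 0.1515 0.133 ] yaw 1.3149 tilt [ 0.0254  0.0136 -0.9996] F [
```

```bash
t(){ python3 -c "
from h import *
go((.5307,.1505,.062),1.311)" | head -2 | cut -c1-80; }
python3 -m inch '[[-0.2,0,0,-50,0],[-0.2,0,0,-35,0],[-0.2,0,0,-20,0],[-0.2,0,0,-10,0],[-0.2,0,0,-4,0]]' >/dev/null; t
python3 -m inch '[[-0.2,0,0,10,0],[-0.2,0,0,30,0],[-0.2,0,0,30,0],[-0.2,0,0,20,0],[-0.2,0,0,10,0]]' >/dev/null; t
python3 -m inch '[[-0.2,0,0,4,0],[-0.2,0,0,0,0],[-0.2,0,0,0,0]]' >/dev/null; t

```

```text
t 23.18 tcp [0.5268 0.1491 0.2498] yaw 1.3153 tilt [ 0.0164  0.0132 -0.9998] F [
shift mm [ -0.8   1.1 187.8]
t 23.8 tcp [0.5253 0.1495 0.1404] yaw 1.3157 tilt [ 0.0096  0.0123 -0.9999] F [-
shift mm [ 1.2  4.5 78.4]
t 24.18 tcp [0.525  0.1496 0.1356] yaw 1.3158 tilt [ 0.0085  0.0125 -0.9999] F [
shift mm [ 1.3  4.9 73.6]
```

Tilt is back to under 1°. I'll descend gently and grip.

```bash
t(){ python3 -c "
from h import *
go((.5307,.1505,.062),1.311)"; }
python3 -m inch '[[-0.2,1,2,8,0],[-0.2,0,2,15,0.005],[-0.2,0,1,15,0],[-0.2,0,0,15,0],[-0.2,0,0,10,0]]' >/dev/null
python3 -m inch '[[-0.2,0,0,4,0],[-0.2,0,0,0,0]]' >/dev/null; t

```

```text
t 25.05 tcp [0.5311 0.1501 0.0638] yaw 1.3105 tilt [ 0.0084  0.0126 -0.9999] F [-0.4  0.4  0.3] T [ 0.   -0.09 -0.04] w 0.402 j7 -0.77
shift mm [ 0.2 -0.5  1.8]
twist -0.0005
```

```bash
t(){ python3 -c "
from h import *
go((.5307,.1505,.062),1.311)"; }
python3 -m inch '[[-1,0,0,0,0],[-1,0,0,0,0],[-1,0,0,0,0],[-1,0,0,0,0]]' 30; t
python3 -m inch '[[-1,0,0,-5,0],[-1,0,0,-10,0],[-1,0,0,-15,0],[-1,0,0,-15,0],[-1,0,0,-10,0]]' ; t

```

```text
time: 25.55
position: [0.5322, 0.1504, 0.0652]
tool_rot: [-2.488, -1.912, -0.026]
ft_force: [-0.4, 0.2, 0.6]
grip_width: 0.106
t 25.55 tcp [0.5322 0.1504 0.0652] yaw 1.3103 tilt [ 0.0111  0.0127 -0.9999] F [-0.4  0.2  0.6] T [-0.03 -0.05  0.  ] w 0.106 j7 -0.76
shift mm [-0.3 -1.5  3.2]
twist -0.0007
time: 26.18
position: [0.5317, 0.1498, 0.1243]
tool_rot: [-2.489, -1.912, -0.027]
ft_force: [1.5, 0.7, -1.0]
grip_width: 0.106
t 26.18 tcp [0.5317 0.1498 0.1243] yaw 1.3105 tilt [ 0.0117  0.0127 -0.9999] F [ 1.5  0.7 -1. ] T [-0.04 -0.06 -0.  ] w 0.106 j7 -0.72
shift mm [-0.5 -1.6 62.3]
twist -0.0005
```

Key lifted (width ≈ 10 mm). The grasp reference in the stand is TCP (0.5322,0.1504,0.0652), yaw 1.310, so the key is fully in the lock at TCP z ≈ 0.121.

```bash
t(){ python3 -c "
from h import *
go((.5044,-.2408,.18),1.76)"; }
python3 -m inch '[[-1,0,0,-30,0],[-1,0,0,-30,0],[-1,0,0,-20,0],[-1,0,0,-10,0],[-1,0,0,-4,0]]' >/dev/null; t
python3 -m inch '[[-1,-20,4,0,0],[-1,-40,8,0,0],[-1,-40,8,0,0],[-1,-40,8,0,0],[-1,-40,8,0,0]]' >/dev/null; t
python3 -m inch '[[-1,-40,8,0,0],[-1,-40,8,0,0],[-1,-40,8,0,0],[-1,-25,5,0,0],[-1,-10,2,0,0]]' >/dev/null; t
python3 -m inch '[[-1,-4,0,0,-0.05],[-1,0,0,0,-0.1],[-1,0,0,0,-0.1],[-1,0,0,0,-0.1],[-1,0,0,0,-0.05]]' >/dev/null; t

```

```text
t 26.8 tcp [0.5304 0.1486 0.2239] yaw 1.3108 tilt [ 0.0137  0.0123 -0.9998] F [ 1.3 -0.  -0.4] T [-0.05 -0.07  0.01] w 0.109 j7 -0.66
shift mm [-383.6   74.5   38.8]
twist -0.4492
t 27.43 tcp [ 0.5169 -0.0348  0.2183] yaw 1.3206 tilt [ 0.0087  0.0151 -0.9998] F [ 1.5  0.2 -0.8] T [-0.08 -0.08 -0.05] w 0.112 j7 -0.25
shift mm [-203.3   38.7   35.1]
twist -0.4394
t 28.05 tcp [ 0.5043 -0.2004  0.2111] yaw 1.3156 tilt [ 0.0013  0.0174 -0.9998] F [-0.9 -0.7 -1.3] T [ 0.03 -0.08 -0.03] w 0.107 j7 0.04
shift mm [-39.6  10.4  30.4]
twist -0.4444
t 28.68 tcp [ 0.5027 -0.1993  0.2083] yaw 1.7337 tilt [-0.0031  0.0226 -0.9997] F [-0.4  0.1 -1. ] T [ 0.01 -0.11 -0.03] w 0.112 j7 0.45
shift mm [-41.8  -5.1  27.4]
twist -0.0263
```

```bash
t(){ python3 -c "
from h import *
go((.5044,-.2408,.165),1.76)"; }
python3 -m inch '[[-1,-15,-2,0,-0.01],[-1,-18,-2,5,-0.015],[-1,-9,-1,10,0],[-1,0,0,8,0],[-1,0,0,3,0]]' >/dev/null; t
python3 -m inch '[[-1,0,0,0,0],[-1,0,0,0,0]]' >/dev/null; t
python3 - <<'E'
from h import *
im=grab("wrist");save(im,"pics/w4.png",(200,120,400,270),4)
im=grab("scene");save(im,"pics/s4.png",(180,120,320,225),5)
E
```

```text
t 29.3 tcp [ 0.5046 -0.2429  0.1779] yaw 1.7589 tilt [-0.0052  0.0244 -0.9997] F [0.7 0.7 0.4] T [-0.08 -0.1  -0.02] w 0.108 j7 0.53
shift mm [ 1.7  0.2 13. ]
twist -0.0011
t 29.55 tcp [ 0.5047 -0.2419  0.1777] yaw 1.7599 tilt [-0.0055  0.0249 -0.9997] F [-0.2  1.  -0.4] T [-0.03 -0.16 -0.01] w 0.11 j7 0.53
shift mm [ 0.8 -0.  12.8]
twist -0.0001
```

View pics/w4.png

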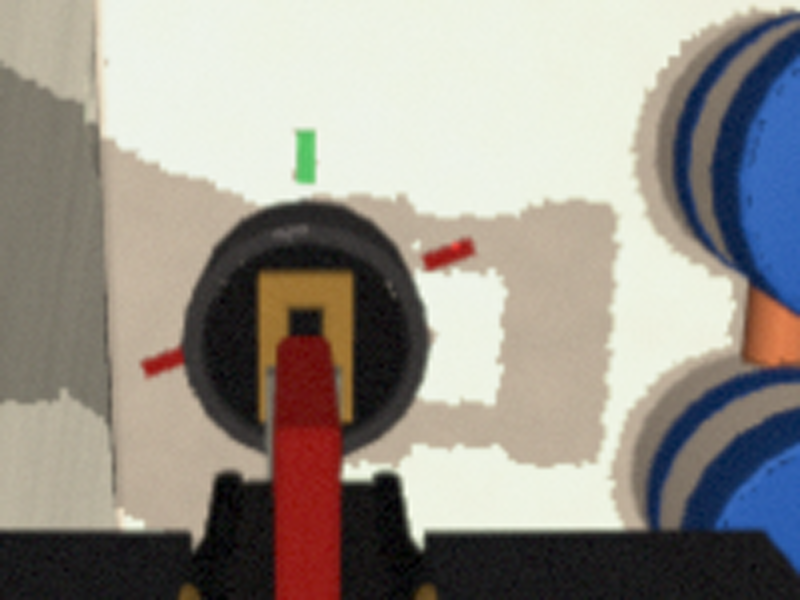

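The wrist view shows the key just short of the slot and in line with it: slot centre column ≈305, bow bottom column ≈305 (crop px). I'll check the offsets numerically.

```bash
python3 - <<'E'
from h import *
s,q,M=pose(); im=grab("wrist")
px=lambda x,y:(x/4+200-.4,y/4+120-.4)
yaw=1.76; X=np.array([np.cos(yaw),np.sin(yaw)]);Y=np.array([X[1],-X[0]])
def rep(n,p,off): 
    d=(p-q)[:2]; print(n,p.round(4),"rel tool x %.1f y %.1f mm -> centre x %.1f"%(d@X*1e3,d@Y*1e3,d@X*1e3-off))
rep("plug far",world(im,px(305.5,270),.102),18)
rep("slot far",world(im,px(305.5,308),.102),10)
rep("bow top far",world(im,px(308,425),q[2]+.0368),22)
rep("bow bot far",world(im,px(304.5,337),q[2]-.0132),22)
E
```

```text
plug far [ 0.5005 -0.2228  0.102 ] rel tool x 19.7 y -0.6 mm -> centre x 1.7
slot far [ 0.5022 -0.2318  0.102 ] rel tool x 10.6 y -0.6 mm -> centre x 0.6
bow top far [ 0.5008 -0.2215  0.2147] rel tool x 20.9 y -0.0 mm -> centre x -1.1
bow bot far [ 0.5003 -0.2222  0.1647] rel tool x 20.3 y -0.6 mm -> centre x -1.7
```

View pics/s4.png

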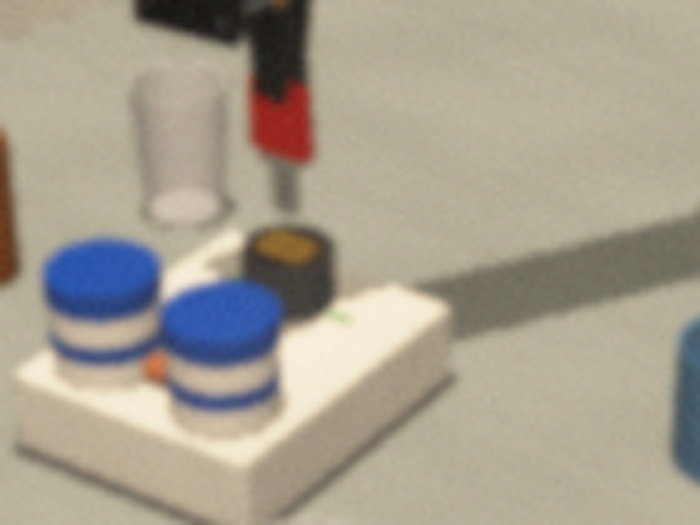

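Key is about −1.4 mm and the hole +1.1 mm along tool x, so I'll shift +2.5 mm in x and lower to the mouth.

```bash
t(){ python3 -c "
from h import *
go((.5042,-.2394,.121),1.76)"; }
python3 -m inch '[[-1,1,0,0,0],[-1,1,0,3,0],[-1,0,0,6,0],[-1,0,0,5,0],[-1,0,0,0,0]]' >/dev/null; t

```

```text
t 30.32 tcp [ 0.5042 -0.2395  0.1631] yaw 1.76 tilt [-0.0052  0.0244 -0.9997] F [0.2 0.3 0. ] T [-0.03 -0.12 -0.03] w 0.11 j7 0.52
shift mm [-1.   0.  42.1]
twist -0.0
```

```bash
t(){ python3 -c "
from h import *
go((.5042,-.2394,.121),1.76)"; }
python3 -m inch '[[-1,0,0,4,0],[-1,0,0,4,0],[-1,0,0,0,0]]' >/dev/null; t
python3 -m inch '[[-1,0,0,3,0],[-1,0,0,0,0]]' >/dev/null; t

```

```text
t 30.7 tcp [ 0.5042 -0.2396  0.1545] yaw 1.7598 tilt [-0.0051  0.0242 -0.9997] F [-0.6 -0.1  0.4] T [-0.15 -0.15 -0.02] w 0.114 j7 0.52
shift mm [-0.7  0.1 33.5]
twist -0.0002
t 30.95 tcp [ 0.5043 -0.2398  0.1514] yaw 1.7597 tilt [-0.0047  0.0238 -0.9997] F [ 0.4 -1.3 -0.1] T [-0.11 -0.15 -0.03] w 0.108 j7 0.52
shift mm [-0.4 -0.  30.4]
twist -0.0003
```

Tip is in the slot (6 mm below the mouth, no force). Continuing down.

```bash
t(){ python3 -c "
from h import *
go((.5042,-.2394,.121),1.76)"; }
python3 -m inch '[[-1,0,0,5,0],[-1,0,0,5,0]]' >/dev/null; t
python3 -m inch '[[-1,0,0,5,0],[-1,0,0,5,0]]' >/dev/null; t

```

```text
t 31.2 tcp [ 0.5046 -0.2396  0.1413] yaw 1.7596 tilt [-0.0039  0.0233 -0.9997] F [-0.5 -0.8 -0.6] T [-0.06 -0.13  0.04] w 0.11 j7 0.51
shift mm [-0.2 -0.4 20.3]
twist -0.0004
t 31.45 tcp [ 0.5045 -0.2395  0.1305] yaw 1.7596 tilt [-0.004   0.0231 -0.9997] F [-0.  -0.6 -0.4] T [-0.22 -0.16  0.02] w 0.113 j7 0.51
shift mm [-0.1 -0.3  9.5]
twist -0.0004
```

```bash
t(){ python3 -c "
from h import *
go((.5042,-.2394,.121),1.76)"; }
python3 -m inch '[[-1,0,0,5,0],[-1,0,0,4,0]]' >/dev/null; t
python3 -m inch '[[-1,0,0,2,0],[-1,0,0,1,0]]' >/dev/null; t

```

```text
t 31.7 tcp [ 0.5043 -0.2394  0.1208] yaw 1.7594 tilt [-0.0042  0.0231 -0.9997] F [-3.4  0.6 16.3] T [ 0.13  0.36 -0.07] w 0.112 j7 0.5
shift mm [ 0.1 -0.1 -0.2]
twist -0.0006
t 31.95 tcp [ 0.5053 -0.2396  0.1211] yaw 1.7595 tilt [-0.0027  0.0214 -0.9998] F [-2.1  0.4  4.7] T [ 0.03  0.49 -0.04] w 0.113 j7 0.5
shift mm [ 0.4 -1.   0.1]
twist -0.0005
```

Fully seated (z 0.121, contact force). Now turning clockwise (positive twist), watching forces.

```bash
cat >> h.py <<'E'
def lk(A=(.5048,-.2409),c=.0014,z=.121):
    s,q,M=pose(); go((A[0]+c*M[0,0],A[1]+c*M[1,0],z),1.76)
E
t(){ python3 -c "
from h import *
lk()"; }
python3 -m inch '[[-1,0,0,0,0.08],[-1,0,0,0,0.12],[-1,0,0,0,0.12]]' >/dev/null; t
python3 -m inch '[[-1,0,0,0,0.12],[-1,0,0,0,0.12]]' >/dev/null; t

```

```text
t 32.33 tcp [ 0.5051 -0.2397  0.1213] yaw 1.4299 tilt [-0.0029  0.0208 -0.9998] F [-0.4  0.2  0.8] T [-0.24 -0.23  0.06] w 0.106 j7 0.18
shift mm [ 0.2 -0.1  0.3]
twist -0.3301
t 32.58 tcp [ 0.5056 -0.24    0.1213] yaw 1.1821 tilt [-0.0017  0.0201 -0.9998] F [ 0.9 -0.5 -0. ] T [-0.28 -0.25  0.04] w 0.112 j7 -0.06
shift mm [ 0.2 -0.4  0.3]
twist -0.5779
```

```bash
t(){ python3 -c "
from h import *
lk()"; }
python3 -m inch '[[-1,0,0,0,0.12],[-1,0,0,0,0.12],[-1,0,0,0,0.12]]' >/dev/null; t
python3 -m inch '[[-1,0,0,0,0.12],[-1,0,0,0,0.1],[-1,0,0,0,0.08]]' >/dev/null; t
python3 -m inch '[[-1,0,0,0,0.06],[-1,0,0,0,0.06]]' >/dev/null; t

```

```text
t 32.95 tcp [ 0.5065 -0.2406  0.1213] yaw 0.8104 tilt [ 2.000e-04  1.870e-02 -9.998e-01] F [-0.4 -1.5 -0.1] T [-0.37 -0.13  0.04] w 0.107 j7 -0.43
shift mm [ 0.  -1.   0.3]
twist -0.9496
t 33.33 tcp [ 0.507  -0.2414  0.1213] yaw 0.5002 tilt [ 0.0014  0.017  -0.9999] F [-0.2 -0.8  0.4] T [-0.33 -0.06  0.09] w 0.11 j7 -0.73
shift mm [-0.3 -1.5  0.3]
twist -1.2598
t 33.58 tcp [ 0.5071 -0.2416  0.1213] yaw 0.3769 tilt [ 0.0014  0.0164 -0.9999] F [-2.6  0.2  1.1] T [-0.1   0.22  0.38] w 0.106 j7 -0.85
shift mm [-0.5 -1.5  0.3]
twist -1.3831
```

Turned 1.38 rad with 0.38 N m reaction, so it is at the stop. I'll hold one row, then turn back to the home stop.

```bash
t(){ python3 -c "
from h import *
lk()"; }
python3 -m inch '[[-1,0,0,0,0.02],[-1,0,0,0,0]]' >/dev/null; t
python3 -m inch '[[-1,0,-0.3,0,-0.1],[-1,0,-0.3,0,-0.14],[-1,0,-0.3,0,-0.14],[-1,0,-0.2,0,-0.14],[-1,0,-0.2,0,-0.14]]' >/dev/null; t
python3 -m inch '[[-1,0,-0.2,0,-0.14],[-1,0,-0.2,0,-0.14],[-1,0,-0.2,0,-0.14],[-1,0,-0.2,0,-0.12]]' >/dev/null; t

```

```text
t 33.83 tcp [ 0.5068 -0.2415  0.1213] yaw 0.3589 tilt [ 7.000e-04  1.580e-02 -9.999e-01] F [-1.4 -0.3  0.8] T [-0.22  0.15  0.41] w 0.113 j7 -0.87
shift mm [-0.3 -1.3  0.3]
twist -1.4011
t 34.45 tcp [ 0.5068 -0.2406  0.1212] yaw 1.0396 tilt [ 0.0026  0.0165 -0.9999] F [-0.5  0.2  0.5] T [-0.01  0.1  -0.1 ] w 0.109 j7 -0.2
shift mm [ 0.2 -1.6  0.2]
twist -0.7204
t 34.95 tcp [ 0.5053 -0.2397  0.1211] yaw 1.5971 tilt [ 0.0014  0.0189 -0.9998] F [-0.9  0.3  0.3] T [-0.06  0.15 -0.02] w 0.11 j7 0.35
shift mm [ 0.2 -0.5  0.1]
twist -0.1629
```

```bash
t(){ python3 -c "
from h import *
lk()"; }
python3 -m inch '[[-1,0,-0.2,0,-0.1],[-1,0,-0.2,0,-0.1],[-1,0,0,0,-0.06]]' >/dev/null; t
python3 -m inch '[[-1,0,0,0,-0.05],[-1,0,0,0,-0.03],[-1,0,0,0,0]]' >/dev/null; t

```

```text
t 35.33 tcp [ 0.5044 -0.2397  0.1212] yaw 1.8655 tilt [ 0.001   0.0202 -0.9998] F [0.1 0.1 0.5] T [-0.08  0.12 -0.02] w 0.107 j7 0.61
shift mm [0.2 0.  0.2]
twist 0.1055
t 35.7 tcp [ 0.5039 -0.2398  0.1212] yaw 1.9457 tilt [ 6.000e-04  2.160e-02 -9.998e-01] F [0.1 1.2 0.8] T [ 0.03  0.03 -0.33] w 0.111 j7 0.69
shift mm [0.1 0.4 0.2]
twist 0.1857
```

Home stop reached (torque −0.33 N m). I'll relax to the slot's centre angle and pull out.

```bash
t(){ python3 -c "
from h import *
lk(z=.22)"; }
python3 -m inch '[[-1,0,0,0,0.1],[-1,0,0,0,0.08],[-1,0,0,0,0]]' >/dev/null; t
python3 -m inch '[[-1,0,0,-4,0],[-1,0,0,-6,0],[-1,0,0,-8,0]]' >/dev/null; t
python3 -m inch '[[-1,0,0,-8,0],[-1,0,0,-10,0],[-1,0,0,-10,0],[-1,0,0,-15,0]]' >/dev/null; t
python3 -m inch '[[-1,0,0,-20,0],[-1,0,0,-15,0],[-1,0,0,-8,0],[-1,0,0,-4,0],[-1,0,0,0,0]]' >/dev/null; t
python3 - <<'E'
from h import *
im=grab("wrist");save(im,"pics/w5.png",(180,120,400,285),3.6)
E
```

```text
t 36.08 tcp [ 0.5048 -0.2395  0.1211] yaw 1.7611 tilt [ 0.0023  0.0216 -0.9998] F [0.1 0.4 0.7] T [-0.12 -0.   -0.05] w 0.109 j7 0.51
shift mm [  2.1   0.3 -98.9]
twist 0.0011
t 36.45 tcp [ 0.5044 -0.2397  0.1393] yaw 1.7639 tilt [ 0.0013  0.0223 -0.9998] F [ 0.4  1.  -0.6] T [-0.13 -0.1   0.04] w 0.111 j7 0.52
shift mm [  1.9   0.6 -80.7]
twist 0.0039
t 36.95 tcp [ 0.5044 -0.2404  0.1855] yaw 1.7645 tilt [ 0.0016  0.0226 -0.9997] F [ 0.7 -0.4  0.5] T [-0.02 -0.2  -0.02] w 0.107 j7 0.54
shift mm [  1.5   0.5 -34.5]
twist 0.0045
t 37.58 tcp [ 0.505  -0.2416  0.237 ] yaw 1.7647 tilt [ 0.0037  0.0214 -0.9998] F [-0.2  0.8 -1.5] T [ 0.03 -0.15 -0.  ] w 0.11 j7 0.55
shift mm [ 1.8 -0.2 17.1]
twist 0.0047
```

View pics/w5.png

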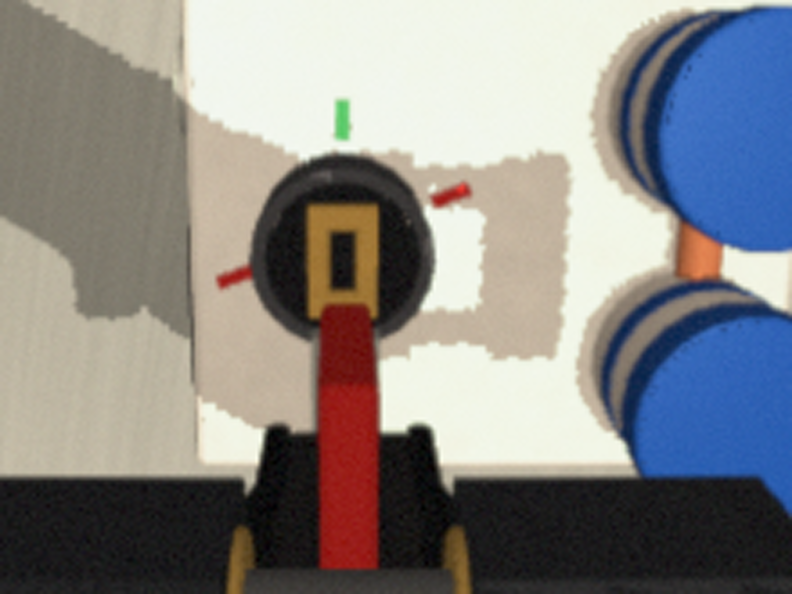

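Plug is aligned with the green mark (home), and the key is free above it. Carrying it back.

```bash
t(){ python3 -c "
from h import *
go((.5322,.1504,.12),1.3103)"; }
python3 -m inch '[[-1,15,4,0,0],[-1,35,9,0,0],[-1,40,11,0,0],[-1,40,11,0,0],[-1,40,11,0,0]]' >/dev/null; t
python3 -m inch '[[-1,40,11,0,0],[-1,40,11,0,0],[-1,40,11,0,0],[-1,35,9,0,0],[-1,20,5,0,0]]' >/dev/null; t
python3 -m inch '[[-1,10,2,0,0.05],[-1,4,1,0,0.1],[-1,0,0,0,0.12],[-1,0,0,0,0.1],[-1,0,0,0,0.06]]' >/dev/null; t
python3 -m inch '[[-1,0,0,0,0.02],[-1,0,0,0,0]]' >/dev/null; t

```

```text
t 38.25 tcp [ 0.5155 -0.0594  0.2377] yaw 1.7599 tilt [-0.0014  0.0248 -0.9997] F [ 0.  -0.1 -0.1] T [-0.08 -0.15  0.06] w 0.108 j7 0.25
shift mm [199.9  55.5 122.9]
twist 0.4496
t 38.88 tcp [0.5236 0.1363 0.2408] yaw 1.7695 tilt [-0.0045  0.0255 -0.9997] F [-0.9 -1.1 -0.6] T [-0.02 -0.13  0.07] w 0.112 j7 -0.16
shift mm [  8.9  11.1 121.1]
twist 0.4592
t 39.5 tcp [0.5177 0.161  0.2391] yaw 1.3383 tilt [-0.0102  0.0269 -0.9996] F [-1.   1.1  0.9] T [-0.02 -0.04 -0.03] w 0.11 j7 -0.64
shift mm [ -9.8  18.5 118.7]
twist 0.028
t 39.75 tcp [0.5161 0.1627 0.2386] yaw 1.3207 tilt [-0.0117  0.0268 -0.9996] F [-0.   0.4  0.4] T [-0.07 -0.11  0.05] w 0.11 j7 -0.66
shift mm [-10.6  20.7 118. ]
twist 0.0104
```

```bash
t(){ python3 -c "
from h import *
go((.5322,.1504,.1012),1.3103)"; }
python3 -m inch '[[-1,-5,8,10,0.01],[-1,-5,9,40,0],[-1,0,4,40,0],[-1,0,0,0,0],[-1,0,0,0,0]]' >/dev/null; t
python3 -m inch '[[-1,0,0,0,0],[-1,0,0,0,0]]' >/dev/null; t

```

```text
t 40.38 tcp [0.5351 0.1478 0.1451] yaw 1.3093 tilt [-0.0103  0.0264 -0.9996] F [-0.5 -0.9 -0. ] T [-0.06 -0.07 -0.03] w 0.113 j7 -0.69
shift mm [ 0.8 -2.7 44. ]
twist -0.001
t 40.62 tcp [0.5366 0.1482 0.1477] yaw 1.3092 tilt [-0.0063  0.0268 -0.9996] F [-1.  -1.2 -0.3] T [-0.03 -0.09  0.05] w 0.11 j7 -0.69
shift mm [-0.1 -4.2 46.6]
twist -0.0011
```

```bash
t(){ python3 -c "
from h import *
go((.5322,.1504,.1012),1.3103)"; }
python3 -m inch '[[-1,0,-2,5,0],[-1,0,-2,15,0],[-1,0,0,12,0],[-1,0,0,6,0],[-1,0,0,0,0]]' >/dev/null; t
python3 - <<'E'
from h import *
im=grab("wrist");save(im,"pics/w6.png",(200,130,400,280),4)
E
```

```text
t 41.25 tcp [0.532  0.1505 0.1075] yaw 1.3098 tilt [-0.0058  0.0264 -0.9996] F [ 0.2  0.7 -0.3] T [-0.09 -0.1  -0.01] w 0.109 j7 -0.72
shift mm [-0.2  0.3  6.3]
twist -0.0005
```

View pics/w6.png

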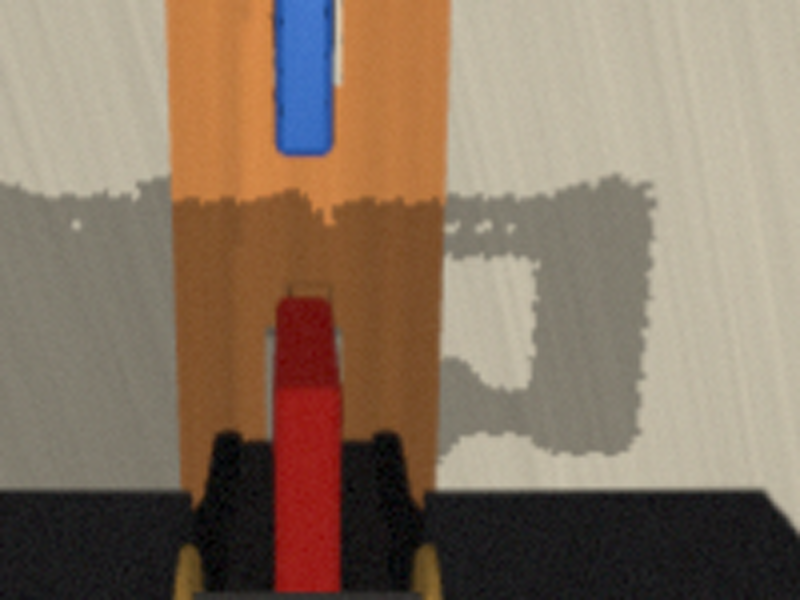

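The slot's far end is visible at (311,285), with the bow bottom at (303,298) and bow top edge at (308,388). Checking the offset numerically.

```bash
python3 - <<'E'
from h import *
s,q,M=pose(); im=grab("wrist")
px=lambda x,y:(x/4+200-.4,y/4+130-.4)
X=np.array([np.cos(1.31),np.sin(1.31)]);Y=np.array([X[1],-X[0]])
def rep(n,p,off): 
    d=(p-q)[:2]; print(n,p.round(4),"x %.1f y %.1f mm -> centre x %.1f"%(d@X*1e3,d@Y*1e3,d@X*1e3-off))
rep("slot far",world(im,px(311,285),.046),10.5)
rep("bow top far",world(im,px(308,388),q[2]+.0368),22)
rep("bow bot far",world(im,px(303,298),q[2]-.0132),22)
rep("blue near top",world(im,px(304,156),.102),48)
E
```

```text
slot far [0.5343 0.1602 0.046 ] x 9.9 y -0.5 mm -> centre x -0.6
bow top far [0.5375 0.1703 0.1446] x 20.4 y -0.0 mm -> centre x -1.6
bow bot far [0.5359 0.1703 0.0946] x 20.0 y -1.5 mm -> centre x -2.0
blue near top [0.5432 0.1962 0.102 ] x 47.0 y -1.2 mm -> centre x -1.0
```

```bash
t(){ python3 -c "
from h import *
go((.5322,.1504,.0652),1.3103)"; }
python3 -m inch '[[-1,1.2,1.7,0,0],[-1,0,0,4,0],[-1,0,0,5,0]]' >/dev/null; t
python3 -m inch '[[-1,0,0,4,0],[-1,0,0,4,0]]' >/dev/null; t

```

```text
t 41.73 tcp [0.5358 0.1519 0.1   ] yaw 1.3094 tilt [-0.002   0.0269 -0.9996] F [-0.2 -0.   0.7] T [-0.14 -0.03 -0.03] w 0.108 j7 -0.72
shift mm [-3.3 -2.8 34.8]
twist -0.0009
t 41.98 tcp [0.5353 0.1514 0.0913] yaw 1.3091 tilt [-0.0033  0.0256 -0.9997] F [-0.1 -1.2  0.2] T [-0.26  0.14 -0.01] w 0.113 j7 -0.73
shift mm [-2.4 -2.5 26.1]
twist -0.0012
```

```bash
t(){ python3 -c "
from h import *
go((.5322,.1504,.0652),1.3103)"; }
python3 -m inch '[[-1,-0.3,-0.4,5,0],[-1,-0.3,-0.4,5,0]]' >/dev/null; t
python3 -m inch '[[-1,-0.3,-0.4,5,0],[-1,-0.3,-0.4,5,0]]' >/dev/null; t
python3 -m inch '[[-1,0,0,4,0],[-1,0,0,3,0]]' >/dev/null; t

```

```text
t 42.23 tcp [0.5342 0.1512 0.0804] yaw 1.309 tilt [-0.0033  0.0257 -0.9997] F [-0.4 -0.1 -0.3] T [-0.16 -0.05 -0.07] w 0.111 j7 -0.74
shift mm [-1.7 -1.6 15.2]
twist -0.0013
t 42.48 tcp [0.5332 0.1513 0.0696] yaw 1.3091 tilt [-0.0032  0.0261 -0.9997] F [-0.   0.2 -0.9] T [-0.1  -0.08  0.06] w 0.112 j7 -0.75
shift mm [-1.2 -0.7  4.3]
twist -0.0012
t 42.73 tcp [0.5347 0.152  0.0649] yaw 1.3091 tilt [-5.000e-04  2.580e-02 -9.997e-01] F [-5.7 -3.4 28.7] T [-0.77  1.35  0.01] w 0.109 j7 -0.75
shift mm [-2.2 -2.  -0.4]
twist -0.0012
```

Seated on the stand (contact at z 0.065, as at the grasp). I'll release part-way, back off upward and check.

```bash
t(){ python3 -c "
from h import *
go((.5322,.1504,.0652),1.3103)"; }
python3 -m inch '[[-1,0,0,-1,0],[-0.3,0,0,0,0],[-0.3,0,0,0,0],[-0.3,0,0,0,0]]' >/dev/null; t
python3 -m inch '[[-0.3,0,0,-8,0],[-0.3,0,0,-20,0],[-0.3,0,0,-30,0],[-0.3,0,0,-40,0],[-0.3,0,0,-40,0]]' >/dev/null; t
python3 -m inch '[[-0.3,0,0,-30,0],[-0.3,0,0,-10,0],[-0.3,0,0,0,0],[-0.3,0,0,0,0]]' >/dev/null; t
python3 - <<'E'
from h import *
im=grab("wrist");save(im,"pics/w7.png",(150,60,400,247),3.2)
c=im["color"][:,:,::-1];hsv=cv2.cvtColor(c,cv2.COLOR_BGR2HSV)
for nm,lo,hi in (("red",(0,150,50),(6,255,255)),("blue",(105,150,50),(125,255,255)),("yel",(22,150,50),(35,255,255))):
    m=cv2.inRange(hsv,np.array(lo),np.array(hi));n,l,st,ce=cv2.connectedComponentsWithStats(m)
    for i in range(1,n):
        if st[i,4]>=20: print(nm,st[i],ce[i].round(1),world(im,ce[i]).round(4),world(im,ce[i],.102).round(4))
E
```

```text
t 43.23 tcp [0.5351 0.1523 0.066 ] yaw 1.3093 tilt [ 4.000e-04  2.620e-02 -9.997e-01] F [-0.2  0.6 -0.4] T [-0.09 -0.06 -0.01] w 0.32 j7 -0.75
shift mm [-2.6 -2.3  0.8]
twist -0.001
t 43.85 tcp [0.5335 0.1488 0.2096] yaw 1.3106 tilt [-0.0027  0.0267 -0.9996] F [0.8 0.6 0.2] T [-0.04 -0.09  0.02] w 0.35 j7 -0.66
shift mm [ -2.4  -0.4 144.4]
twist 0.0003
t 44.35 tcp [0.5348 0.1488 0.2564] yaw 1.3116 tilt [ 0.0055  0.027  -0.9996] F [-0.7  0.6 -0.2] T [-0.11 -0.11  0.04] w 0.351 j7 -0.65
shift mm [ -4.4  -2.7 191.2]
twist 0.0013
red [ 124  124   69   36 1120] [157.8 140.7] [0.4262 0.24   0.1299] [0.4151 0.2416 0.102 ]
red [271 167   8  40 311] [274.5 186.7] [0.5329 0.1536 0.1024] [0.5328 0.1535 0.102 ]
blue [ 512    0   48   55 2323] [536.3  24.7] [0.8245 0.2546 0.15  ] [0.8676 0.2599 0.102 ]
blue [270 112   8  37 257] [273.1 129.9] [0.5484 0.2181 0.1019] [0.5484 0.2181 0.102 ]
yel [269  45   9  46 379] [273.3  67.5] [0.566  0.283  0.1019] [0.566 0.283 0.102]
```

View pics/w7.png

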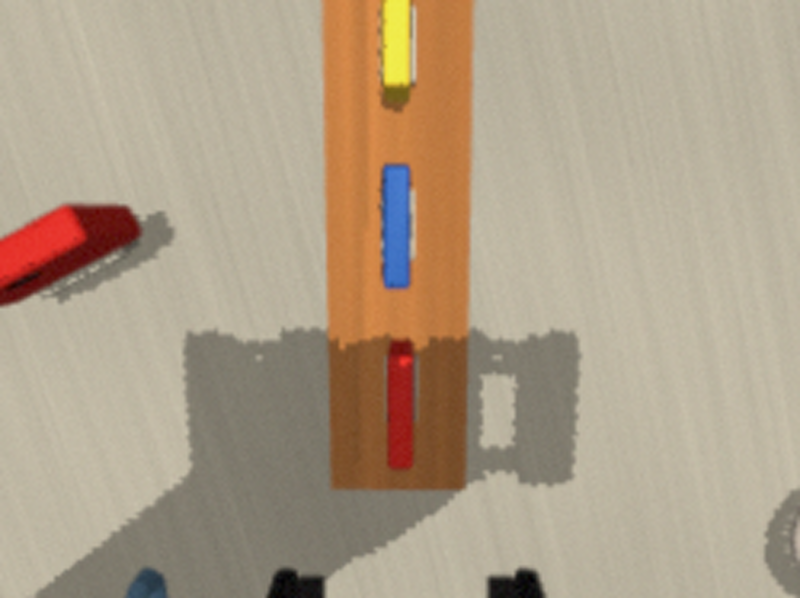

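Red key is back in its end slot: bow (0.533,0.154,0.102) against (0.531,0.152,0.101) at the start. Blue and yellow are unchanged. Handing in.

```bash
python3 -c "
from h import *
go(); ctrl.close_job()"
```

```text
t 44.4 tcp [0.5348 0.1488 0.2562] yaw 1.3116 tilt [ 0.0051  0.027  -0.9996] F [-0.2  0.   0.2] T [-0.02 -0.06  0.05] w 0.351 j7 -0.65
the job is handed in; nothing more can be done
```

I moved the red key through the whole sequence and handed the job in at 44.4 s. No verdict was reported. The key went fully into the lock, clockwise to its stop, back to home, out, and then into the stand slot it came from.

- **Lock:** The key bottomed on the plug at TCP z 0.121, where I expected it. The turns ended against clear stops, at 0.38–0.41 N m clockwise and 0.33 N m at home. After the pull, the wrist picture showed the plug in line with the green mark.
- **Stand:** The red bow reads about 2.5 mm from its starting position, against the 8 mm allowed, and at the same height. I did not measure the angle of the returned key, but it seated to full depth and looks upright in the last picture.
- **Other things:** The blue and yellow keys' bows read within 1 mm of where they were. I saw nothing else moved, but I did not measure the mug, bottles or tumblers again. The gripper was clear of everything at the end.
- **Trouble on the way:** Fast up-and-down moves tilted the tool by up to about 2.8°. It took roughly 18 s of robot time to bring it back under 1° before the grasp.
- **Disagreement:** The camera put the key 1–2 mm off the gripper's centre along the bow. I corrected for this before each insertion.

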